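# Hook the dropped washer out from under the drying rack

## Task

The steel washer has been dropped and lies under the low wire drying rack, where fingers do not fit. Take the flat L-shaped hook by its handle, reach in under the front of the rack and drag the washer out until it lies wholly in the open on the worktop in front of the rack; do not touch the washer with the fingers and leave the rubber stopper under the rack where it lies. Then lay the hook down flat on the worktop, no longer reaching under the rack.

Things in the scene. Friction and masses are not known exactly. Their poses are not given: they have to be found in the camera images.
- reach_hook: L-shaped reaching hook lying flat. Origin: underside, at the place to grip the handle; z up, x towards the toe, y to the side the toe points to. In mm: black flat-sided handle x -60 to 40, 18 wide, 30 high; steel shank on to x 175, 12 wide, 4 thick (z 0 to 4); toe crossbar x 165 to 175, y -6 to 48, 12 high (z 0 to 12). 0.12 kg. At the start its toe end points to the robot's left.
- hook_toe (a point): Point on the hook's toe crossbar, at hook x = 170, y = 30, z = 6 mm.
- washer: Thick plain dark-steel washer lying flat under the rack, 36 mm across, 17 mm hole, 8 mm high, 0.04 kg. Origin: centre of its underside. It lies 35 to 60 mm behind the front edge, at about rack y = -40 or +100 mm; the stopper is at the other of the two places.
- stopper: Black rubber stopper standing under the rack, a truncated cone 26 mm wide at the foot, 21 mm at the top, 24 mm high. Origin: centre of its underside. To be left alone.
- wire_rack: Low steel wire drying rack, fixed: 340 mm wide (y), 160 deep (x), 60 high; a jar and a tin stand on its rear half. Origin: on the worktop under its middle; x points to its back, away from the robot, y to its left. Front edge at x = -80 mm, open: 50 mm free height under the front bar, legs only at the corners (free within 155 mm either side of y = 0).
Mind the look-alikes: they are no part of the job. Of the things that look like the washer, the smaller one is meant.

How it is judged:
On the way, in this order (a step that is already met when the one before it is completed fails the run):
1. the hook's toe has reached in under the rack (x of hook_toe in the frame of wire_rack above -0.06 m and y of hook_toe in the frame of wire_rack between -0.17 and 0.17 m and height (world z) of hook_toe below 0.05 m), for 0.1 s.
2. the washer is wholly out in front of the rack (x of washer in the frame of wire_rack between -0.36 and -0.099 m and y of washer in the frame of wire_rack between -0.25 and 0.25 m), for 0.1 s.
At the end, for the whole second after the job is handed in: Washer flat and still on the worktop, centre 19 to 280 mm in front of the rack's front edge, within 250 mm sideways of its middle; hook flat (10 degrees) and still on the worktop, toe and handle not under the rack; stopper within 20 mm of where it was (all of step 2 and (x of hook_toe in the frame of wire_rack below -0.08 m or y of hook_toe in the frame of wire_rack below -0.17 m or y of hook_toe in the frame of wire_rack above 0.17 m) and (x of reach_hook in the frame of wire_rack below -0.08 m or y of reach_hook in the frame of wire_rack below -0.17 m or y of reach_hook in the frame of wire_rack above 0.17 m) and angle between each of reach_hook, washer's own z axis and vertical below 0.17 rad and height (world z) of reach_hook between -0.01 and 0.01 m and height (world z) of washer between -0.008 and 0.008 m and linear speed of each of washer, reach_hook below 0.02 m/s and distance of stopper from where it was at the start of the episode below 0.02 m); the robot touches nothing.
It fails at once if the stopper is shifted by more than 20 mm (distance of stopper from where it was at the start of the episode above 0.02 m).
It fails at once if the fingers touch the washer (contact force between the fingers and washer above 0.5 N).
It also fails if it takes over 40 s, if anything falls off the work surface, if the arm or the gripper's body presses on something with over 40 N, if the wrist force passes 120 N, or if a joint passes its speed limit or range.

## Robot

A 6-joint arm with a two-finger parallel gripper is mounted at the origin on a cart in front of the work surface, level with it; the furniture and walls round the work are solid. World frame = base frame: x ahead of the robot, y to its left, z up, the work surface at z = 0. Lengths are in m, angles in rad, forces in N, time in s.
With the tool pointing down it reaches from about 0.2 to 0.875 m from the base axis. Payload 3.4 kg.
Tool frame: the origin (TCP) lies on the centre line of the jaws, within the pads' length; the fingertips stand 11 mm ahead of it and the grasp point (between the pads) lies 8 mm behind it; x points along the fingers, z is the direction in which the jaws open and shut, and the axes are right-handed (so a half turn about x gives the same grasp; the last joint's range is limited). The gripper opens to 94 mm and grips with 3 to 60 N. Pads are 16 mm wide; open, the fingers measure 119 mm over their backs; the gripper's body (75 mm by 177 mm) begins 78 mm behind the grasp point.
Start: joints at [-1.47, 0.276, 1.505, -0, 1.361, -0.121], TCP at [0.126, -0.561, 0.216] pointing down, gripper open.
Joint ranges: [-2.89, 2.89], [-0.75, 2.08], [0.22, 2.7], [-1.18, 4.32], [0.11, 2.71], [-2.7, 2.7]. Speed limits (rad/s): [2.57, 2.57, 3.14, 3.14, 3.14, 3.14].

## Interface

Orientations are given as a unit quaternion [w, x, y, z].
In Python, from bench import ctrl, vision, workorder gives the robot as it stands. The module is installed in compiled form; this text tells all that it offers.
- The arm moves only by the tool step_arm, never from a script. Its argument "series" is a list of rows, each an object of numbers: "dx", "dy", "dz": the shift along the tool's x, y, z in m; "turn": the turn about the tool's x in degrees. A call has exactly 8 rows; each row is the pose to reach, as a shift and turn from the pose measured when the call began, along the tool's axes at that moment; what a row does not reach only later rows make up. A row lasts 1/8 s, in which the tool goes at most 62.5 mm and 10.7 degrees, less where a joint would pass 70% of its speed; a pose out of reach is approached as far as the arm can. A call with a gripper value outside its range is refused whole. "fingers" is the opening in per cent of the stroke, from 0 (shut) to 100 (fully open), set as the call begins (left out, the last holds). The fingers move at their own pace and stop on an object; "grip_force" is the grip in N (left out, the last holds). Time passes only in rows, so rows that repeat a pose let the fingers close, or fill a call up. It gives the time, the measured TCP pose, the force and the opening at its end, in the units of the state.
- ctrl.get_state(): the state, without advancing time (a new reading comes with each control period).
- vision.capture(name): name is "scene" or "top" or "wrist"; returns (picture, depth): 420x560x3 uint8, red, green, blue; 420x560 float32, m along the optical axis (not along the pixel's ray), 0 where there is no reading.
- vision.calibration(name): a dict with "mtx" (3x3 intrinsics, pixels), "distortion" ([k1, k2, p1, p2, k3] as OpenCV has them; the pictures are not rectified), "view" (4x4, takes a point from world to camera coordinates). Camera axes: x right, y up, looking along -z (the intrinsics and any distortion apply to the point x, -y, -z); pixel columns grow to the right and rows downward; lengths in m; the calibration is good to about 2 mm. A picture is of the moment at which its call begins: read the wrist's pose just before it. calibration takes no time and is no camera call; for the wrist camera it gives the pose at the moment of the call.
- workorder.close_job(): hands the job in, once; it reports no verdict.
The state is a dict: "clock": time; "qpos": joint angles; "joint_velocities": joint speeds; "tau": joint torques, N m; "tcp_pos": TCP position; "tcp_rot": TCP orientation; "ft_force": force on the tool from outside, world axes, zero at the start; "torque": the same for the moment, N m; "opening": opening from 0.0 (shut) to 1.0 (fully open).
Only numpy, scipy, OpenCV 4.12 (cv2) and the standard library are available. Lean on these libraries where they do the work, as an engineer would, in place of code of your own. Each camera call takes 0.05 s, during which the arm holds its last target.

## Working session

There is one attempt and no reset: what is moved stays moved. The work goes in short steps, Python scripts to look and compute and a tool call to move; the robot and the scene stay as the last step left them, time stands still between calls to the robot, and variables do not carry over. Pictures are saved under pics/ and viewed, and the job is handed in when it is done.

Besides the shell and the picture viewer there is one more tool, called after ">>>" by a JSON object that holds its "fn" and its "kwargs", one argument or row to a line. step_arm: Moves the arm, as the interface text tells. Its arguments: {"type":"object","properties":{"series":{"type":"array"},"fingers":{"type":"number"},"grip_force":{"type":"number"}},"required":["series"]}

```bash
mkdir -p pics; cat > h.py <<'E'
import numpy as np, cv2
from bench import ctrl, vision, workorder
def shot(n,tag):
    c=vision.calibration(n); p,d=vision.capture(n)
    cv2.imwrite(f'pics/{tag}.png',p[:,:,::-1]); np.savez(f'pics/{tag}.npz',p=p,d=d,mtx=c['mtx'],dist=c['distortion'],view=c['view'])
def load(tag): return np.load(f'pics/{tag}.npz')
def ray(f,u,v):
    xy=cv2.undistortPoints(np.array([[[u,v]]],float),f['mtx'],np.array(f['dist'],float))[0,0]
    T=np.linalg.inv(f['view']); d=T[:3,:3]@np.array([xy[0],-xy[1],-1]); return T[:3,3],d
def atz(f,u,v,z):
    o,d=ray(f,u,v); return o+d*(z-o[2])/d[2]
def atd(f,u,v):
    o,d=ray(f,u,v); return o+d*f['d'][int(round(v)),int(round(u))]
def crop(tag,u0,v0,u1,v1,s,out):
    p=load(tag)['p'][v0:v1,u0:u1,::-1]; cv2.imwrite(f'pics/{out}.png',cv2.resize(p,None,fx=s,fy=s,interpolation=cv2.INTER_CUBIC))
E
python3 - <<'E'
from h import *
print(ctrl.get_state())
shot('scene','s0'); shot('top','t0')
E
```

```text
{'clock': 0.0, 'qpos': array([-1.47000027e+00,  2.76596744e-01,  1.50611065e+00, -4.06182864e-05,
        1.36069365e+00, -1.21023129e-01]), 'joint_velocities': array([ 0.00037957, -0.00055159, -0.00178046,  0.00122403,  0.00026016,
        0.0001089 ]), 'tau': array([ 2.67726609e-04, -4.04587340e+01, -2.37229800e+01,  7.00646429e-02,
        3.48186039e-02, -1.31058860e-04]), 'tcp_pos': array([ 0.12641453, -0.56037478,  0.21561269]), 'tcp_rot': array([ 0.55181321,  0.44203103,  0.55272827, -0.44113739]), 'ft_force': array([-0.20174935,  0.37186357, -0.33880263]), 'torque': array([-0.01931249, -0.03210912, -0.00524391]), 'opening': 1.0006625156251097}
```

View pics/s0.png

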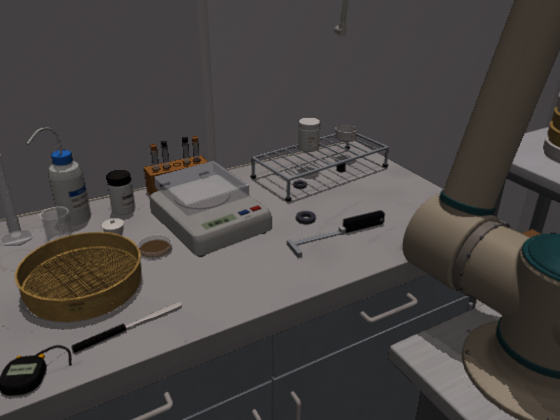

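View pics/t0.png

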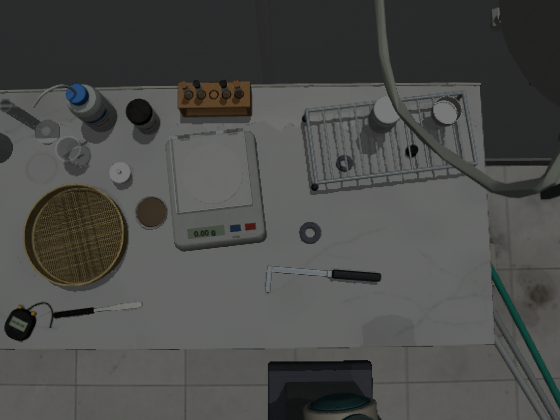

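```bash
python3 - <<'E'
from h import *
crop('t0',295,80,485,200,4,'c1'); crop('t0',255,210,395,305,5,'c2')
E
```

```text
(no output)
```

View pics/c1.png

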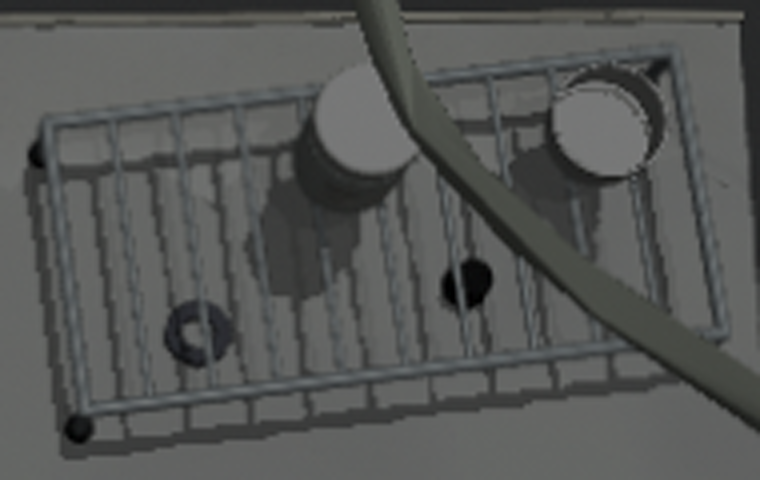

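View pics/c2.png

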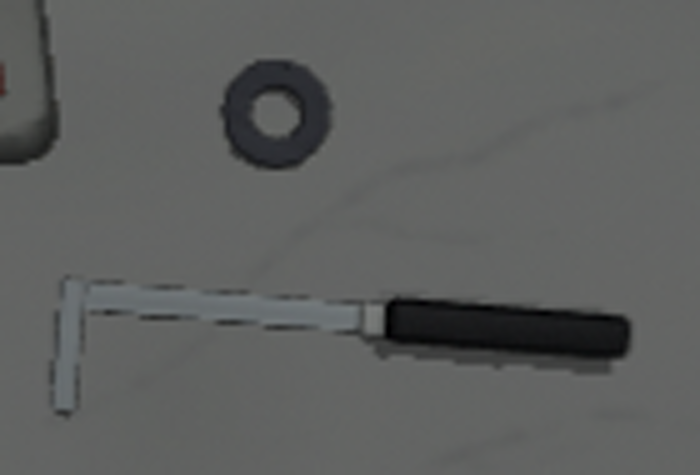

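```bash
python3 - <<'E'
from h import *
f=load('t0')
def P(n,u,v,z): print(n,atz(f,u,v,z).round(4), 'depth',atd(f,u,v).round(4))
P('washer',344.75,163.25,.008);P('stop',411.75,151,.024);P('look',310.2,232.8,.01)
for n,u,v in(('FL',315.75,183),('FR',476,163.25),('BL',306.25,110.5),('BR',463.25,92.5)):P(n,u,v,.06)
P('toeend',267.8,292,.012);P('toecorner',269.6,266.2,.012);P('hL',332.4,274,.03);P('hR',380.5,277.4,.03);P('shankL',275,269.3,.004);P('shankR',326,273.3,.004)
print(np.linalg.inv(f['view']).round(3))
E
```

```text
washer [ 0.6987 -0.0138  0.008 ] depth [ 0.6998 -0.0144  0.0027]
stop [ 0.7199 -0.1548  0.024 ] depth [ 0.7195 -0.1544  0.026 ]
look [0.5508 0.0631 0.01  ] depth [5.516e-01 6.260e-02 2.000e-04]
FL [0.6475 0.0523 0.06  ] depth [0.6477 0.0522 0.059 ]
FR [ 0.6844 -0.2779  0.06  ] depth [ 0.6843 -0.2777  0.0603]
BL [0.7997 0.0685 0.06  ] depth [0.8001 0.0684 0.0588]
BR [ 0.8355 -0.2607  0.06  ] depth [ 0.8355 -0.2608  0.0599]
toeend [0.4291 0.1532 0.012 ] depth [0.4289 0.1535 0.0007]
toecorner [0.4822 0.1489 0.012 ] depth [0.4823 0.1489 0.0093]
hL [0.464  0.0204 0.03  ] depth [0.4641 0.0196 0.0208]
hR [ 0.4556 -0.0778  0.03  ] depth [ 0.4556 -0.0781  0.0281]
shankL [0.4758 0.1379 0.004 ] depth [0.4758 0.1379 0.0025]
shankR [0.466  0.0315 0.004 ] depth [0.466  0.0312 0.0014]
[[-0.014  0.992 -0.122  0.453]
 [-1.    -0.014 -0.003  0.12 ]
 [-0.004  0.122  0.993  1.144]
 [ 0.     0.     0.     1.   ]]
```

```bash
cat >> h.py <<'E'
from scipy.spatial.transform import Rotation as R
C=np.array([.7418,-.1045,0]); A=np.radians(6.4)
ex=np.array([np.cos(A),np.sin(A),0]); ey=np.array([-np.sin(A),np.cos(A),0])
def rk(x,y,z=0): return C+x*ex+y*ey+np.array([0,0,z])
def rel(target,hookyaw=None):
    s=ctrl.get_state(); q=s['tcp_rot']; M=R.from_quat([q[1],q[2],q[3],q[0]]).as_matrix()
    print('t',s['clock'],'tcp',np.round(s['tcp_pos'],4),'q',np.round(s['qpos'],2),'F',np.round(s['ft_force'],1),'open',s['opening'])
    print('axes x',M[:,0].round(3),'y',M[:,1].round(3),'z',M[:,2].round(3))
    print('d',(M.T@(np.array(target)-s['tcp_pos'])).round(4))
    zy=np.degrees(np.arctan2(M[1,2],M[0,2]))
    if hookyaw is not None:
        for k in(90,-90): print('turn',-((hookyaw+k-zy+180)%360-180))
    return s,M
E
python3 - <<'E'
from h import *
rel([.461,-.0195,.12],85.1)
E
```

```text
t 0.1 tcp [ 0.1264 -0.5604  0.2157] q [-1.47  0.28  1.51 -0.    1.36 -0.12] F [0.3 0.4 0.3] open 0.9946666572020197
axes x [-0.     0.002 -1.   ] y [0.976 0.22  0.   ] z [ 0.22  -0.976 -0.002]
d [ 0.0965  0.4453 -0.4539]
turn 107.60707238900301
turn -72.39292761099699
```

>>> {"fn": "step_arm", "kwargs": {
  "series": [
    {"dy": 0.03,"dz": -0.03,"turn": -5},
    {"dy": 0.07,"dz": -0.07,"turn": -10},
    {"dy": 0.11,"dz": -0.11,"turn": -17},
    {"dy": 0.15,"dz": -0.15,"turn": -24},
    {"dy": 0.19,"dz": -0.19,"turn": -31},
    {"dy": 0.23,"dz": -0.23,"turn": -38},
    {"dy": 0.26,"dz": -0.265,"turn": -45},
    {"dy": 0.28,"dz": -0.285,"turn": -50}
  ],
  "fingers": 100,
  "grip_force": 50
}}

```text
schema error: expected keys dx, dy, dz, turn
```

```bash
python3 - <<'E'
from h import *
rel([.461,-.0195,.12],85.1)
E
```

```text
t 0.1 tcp [ 0.1264 -0.5604  0.2157] q [-1.47  0.28  1.51 -0.    1.36 -0.12] F [0.3 0.4 0.3] open 0.9946666572020197
axes x [-0.     0.002 -1.   ] y [0.976 0.22  0.   ] z [ 0.22  -0.976 -0.002]
d [ 0.0965  0.4453 -0.4539]
turn 107.60707238900301
turn -72.39292761099699
```

>>> {"fn": "step_arm", "kwargs": {
  "series": [
    {"dx": 0,"dy": 0.03,"dz": -0.03,"turn": -5},
    {"dx": 0,"dy": 0.07,"dz": -0.07,"turn": -10},
    {"dx": 0,"dy": 0.11,"dz": -0.11,"turn": -17},
    {"dx": 0,"dy": 0.15,"dz": -0.15,"turn": -24},
    {"dx": 0,"dy": 0.19,"dz": -0.19,"turn": -31},
    {"dx": 0,"dy": 0.23,"dz": -0.23,"turn": -38},
    {"dx": 0,"dy": 0.26,"dz": -0.265,"turn": -45},
    {"dx": 0,"dy": 0.28,"dz": -0.285,"turn": -50}
  ],
  "fingers": 100,
  "grip_force": 50
}}

```text
clock: 1.1
tcp_pos: [0.3372, -0.2185, 0.216]
tcp_rot: [0.687, 0.166, 0.688, -0.164]
ft_force: [0.8, -0.3, -0.0]
opening: 1.002
```

```bash
python3 - <<'E'
from h import *
rel([.461,-.0195,.12],85.1)
E
```

```text
t 1.1 tcp [ 0.3372 -0.2185  0.216 ] q [-0.75  0.01  1.83  0.    1.3  -0.28] F [ 0.8 -0.3 -0. ] open 1.0017730639477358
axes x [-0.     0.002 -1.   ] y [0.454 0.891 0.002] z [ 0.891 -0.454 -0.001]
d [0.0964 0.2334 0.0201]
turn 157.8871994427725
turn -22.112800557227473
```

>>> {"fn": "step_arm", "kwargs": {
  "series": [
    {"dx": 0.0,"dy": 0.04,"dz": 0.003,"turn": -5},
    {"dx": 0.02,"dy": 0.085,"dz": 0.007,"turn": -10},
    {"dx": 0.04,"dy": 0.13,"dz": 0.011,"turn": -15},
    {"dx": 0.06,"dy": 0.17,"dz": 0.015,"turn": -20},
    {"dx": 0.08,"dy": 0.205,"dz": 0.018,"turn": -22},
    {"dx": 0.09,"dy": 0.225,"dz": 0.02,"turn": -22.1},
    {"dx": 0.096,"dy": 0.233,"dz": 0.02,"turn": -22.1},
    {"dx": 0.096,"dy": 0.233,"dz": 0.02,"turn": -22.1}
  ]
}}

```text
clock: 2.1
tcp_pos: [0.4603, -0.0197, 0.12]
tcp_rot: [0.706, 0.031, 0.707, -0.029]
ft_force: [-0.5, -1.0, 0.4]
opening: 1.0
```

```bash
python3 - <<'E'
from h import *
rel([.461,-.0195,.014],85.1)
shot('wrist','w1')
E
```

```text
t 2.1 tcp [ 0.4603 -0.0197  0.12  ] q [-0.2   0.19  1.89  0.    1.07 -0.11] F [-0.5 -1.   0.4] open 1.0001562669423263
axes x [-0.002  0.002 -1.   ] y [0.085 0.996 0.002] z [ 0.996 -0.085 -0.002]
d [1.06e-01 1.00e-04 9.00e-04]
turn -179.97106164973036
turn 0.0289383502696694
```

View pics/w1.png

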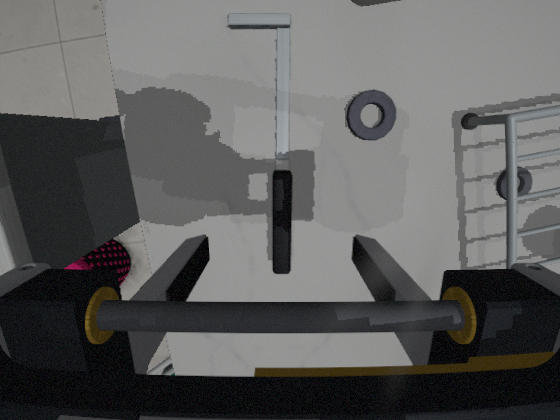

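The wrist view shows the handle (282,172–272) centred and aligned between the fingers. There are two washers: (371,115), the larger one in the open, is the look-alike; (513,184), the smaller one under the rack, is the one meant. Now I descend and grip.

>>> {"fn": "step_arm", "kwargs": {
  "series": [
    {"dx": 0.03,"dy": 0,"dz": 0,"turn": 0},
    {"dx": 0.06,"dy": 0,"dz": 0,"turn": 0},
    {"dx": 0.085,"dy": 0,"dz": 0,"turn": 0},
    {"dx": 0.1,"dy": 0,"dz": 0.001,"turn": 0},
    {"dx": 0.106,"dy": 0,"dz": 0.001,"turn": 0},
    {"dx": 0.106,"dy": 0,"dz": 0.001,"turn": 0},
    {"dx": 0.106,"dy": 0,"dz": 0.001,"turn": 0},
    {"dx": 0.106,"dy": 0,"dz": 0.001,"turn": 0}
  ]
}}

```text
clock: 3.15
tcp_pos: [0.4618, -0.0202, 0.0151]
tcp_rot: [0.707, 0.031, 0.706, -0.03]
ft_force: [-0.1, -0.0, -0.4]
opening: 1.003
```

>>> {"fn": "step_arm", "kwargs": {
  "series": [
    {"dx": 0,"dy": 0,"dz": 0,"turn": 0},
    {"dx": 0,"dy": 0,"dz": 0,"turn": 0},
    {"dx": 0,"dy": 0,"dz": 0,"turn": 0},
    {"dx": 0,"dy": 0,"dz": 0,"turn": 0},
    {"dx": 0,"dy": 0,"dz": 0,"turn": 0},
    {"dx": 0,"dy": 0,"dz": 0,"turn": 0},
    {"dx": 0,"dy": 0,"dz": 0,"turn": 0},
    {"dx": 0,"dy": 0,"dz": 0,"turn": 0}
  ],
  "fingers": 0,
  "grip_force": 55
}}

```text
clock: 4.15
tcp_pos: [0.4618, -0.0202, 0.0151]
tcp_rot: [0.707, 0.031, 0.706, -0.03]
ft_force: [1.2, -0.4, 1.4]
opening: 0.191
```

```bash
python3 - <<'E'
from h import *
rel(rk(-.30,.021,.064),6.4)
shot('wrist','w2')
E
```

```text
t 4.15 tcp [ 0.4618 -0.0202  0.0151] q [-0.2   0.32  2.03  0.    0.79 -0.11] F [ 1.2 -0.4  1.4] open 0.1907900218513796
axes x [ 0.     0.002 -1.   ] y [0.086 0.996 0.002] z [ 0.996 -0.086  0.   ]
d [-0.0491 -0.0982 -0.012 ]
turn -101.3108870468352
turn 78.68911295316482
```

View pics/w2.png

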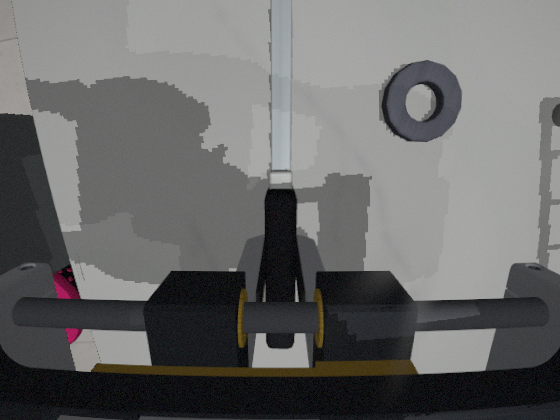

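Opening is 0.19 × 94 mm = 18 mm, which matches the handle width. The gripper holds the handle, with the shank running straight ahead (282,0–180).

>>> {"fn": "step_arm", "kwargs": {
  "series": [
    {"dx": -0.01,"dy": 0,"dz": 0,"turn": 0},
    {"dx": -0.025,"dy": 0,"dz": 0,"turn": 0},
    {"dx": -0.04,"dy": -0.01,"dz": -0.001,"turn": 0},
    {"dx": -0.049,"dy": -0.03,"dz": -0.004,"turn": 0},
    {"dx": -0.049,"dy": -0.055,"dz": -0.007,"turn": 0},
    {"dx": -0.049,"dy": -0.08,"dz": -0.01,"turn": 0},
    {"dx": -0.049,"dy": -0.095,"dz": -0.012,"turn": 0},
    {"dx": -0.049,"dy": -0.098,"dz": -0.012,"turn": 0}
  ]
}}

```text
clock: 5.2
tcp_pos: [0.4413, -0.1174, 0.0641]
tcp_rot: [0.707, 0.031, 0.706, -0.03]
ft_force: [0.2, -0.4, -0.9]
opening: 0.186
```

>>> {"fn": "step_arm", "kwargs": {
  "series": [
    {"dx": 0,"dy": 0,"dz": 0,"turn": 6},
    {"dx": 0,"dy": 0,"dz": 0,"turn": 16},
    {"dx": 0,"dy": 0,"dz": 0,"turn": 26},
    {"dx": 0,"dy": 0,"dz": 0,"turn": 36},
    {"dx": 0,"dy": 0,"dz": 0,"turn": 46},
    {"dx": 0,"dy": 0,"dz": 0,"turn": 56},
    {"dx": 0,"dy": 0,"dz": 0,"turn": 66},
    {"dx": 0,"dy": 0,"dz": 0,"turn": 73}
  ]
}}

```text
clock: 6.2
tcp_pos: [0.4414, -0.1166, 0.0641]
tcp_rot: [0.548, 0.447, 0.549, -0.445]
ft_force: [0.5, -1.1, -0.9]
opening: 0.186
```

```bash
python3 - <<'E'
from h import *
rel(rk(-.30,.021,.018),6.4)
shot('wrist','w3');shot('scene','s3');shot('top','t3')
E
```

```text
t 6.2 tcp [ 0.4414 -0.1166  0.0641] q [-0.41  0.25  1.98  0.    0.92  0.95] F [ 0.5 -1.1 -0.9] open 0.1861579427872255
axes x [ 0.     0.002 -1.   ] y [0.979 0.204 0.001] z [ 0.204 -0.979 -0.002]
d [ 0.0461 -0.0002  0.0006]
turn -174.6142338220726
turn 5.385766177927422
```

View pics/w3.png

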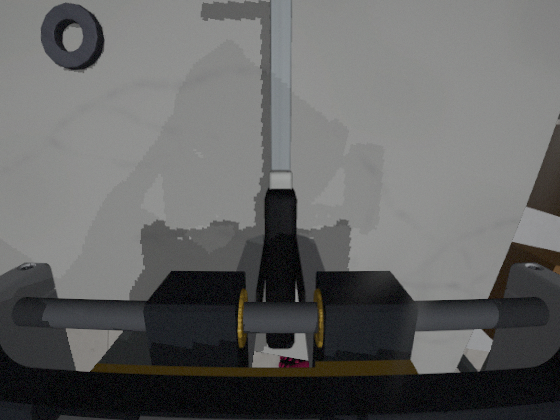

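View pics/s3.png

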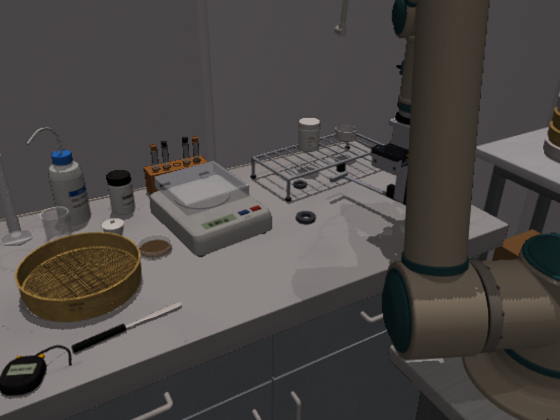

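View pics/t3.png

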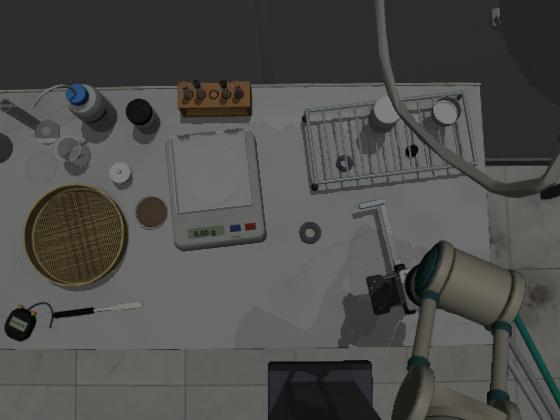

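The hook is rotated: the toe crossbar at top (360–385,205) is just in front of the rack, and nothing else moved. I'll check for droop before lowering.

```bash
python3 - <<'E'
from h import *
f=load('t3'); crop('t3',340,190,420,290,7,'c3')
for u,v in((372,204),(378,203.5),(365,206),(383,215),(385,225),(388,235)): print(atd(f,u,v).round(4))
E
```

```text
[ 0.6031 -0.0605  0.0587]
[ 0.6039 -0.0727  0.059 ]
[ 0.599  -0.046   0.0601]
[ 0.5813 -0.0834  0.0513]
[ 0.5606 -0.0863  0.0538]
[ 0.5402 -0.0914  0.055 ]
```

View pics/c3.png

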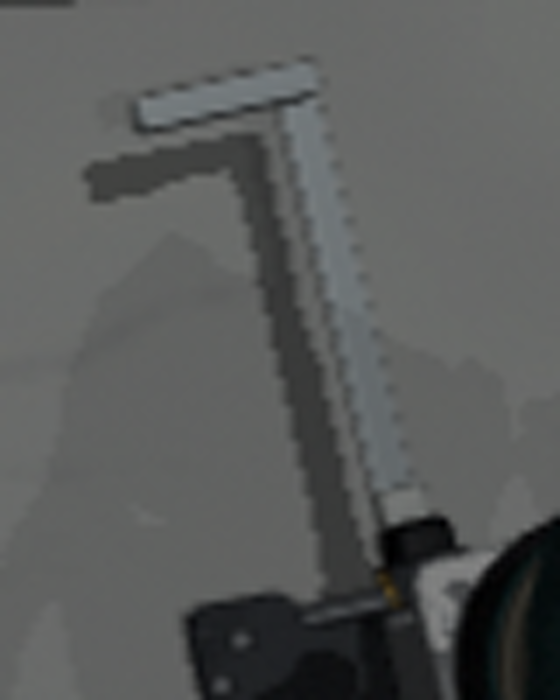

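>>> {"fn": "step_arm", "kwargs": {
  "series": [
    {"dx": 0,"dy": 0,"dz": 0,"turn": 3},
    {"dx": 0.01,"dy": 0,"dz": 0,"turn": 5.4},
    {"dx": 0.02,"dy": 0,"dz": 0,"turn": 5.4},
    {"dx": 0.03,"dy": 0,"dz": 0,"turn": 5.4},
    {"dx": 0.04,"dy": 0,"dz": 0,"turn": 5.4},
    {"dx": 0.045,"dy": 0,"dz": 0,"turn": 5.4},
    {"dx": 0.046,"dy": 0,"dz": 0,"turn": 5.4},
    {"dx": 0.046,"dy": 0,"dz": 0,"turn": 5.4}
  ]
}}

```text
clock: 7.35
tcp_pos: [0.4416, -0.1167, 0.0182]
tcp_rot: [0.528, 0.47, 0.529, -0.469]
ft_force: [0.4, -1.0, -1.4]
opening: 0.186
```

```bash
python3 - <<'E'
from h import *
rel(rk(-.168,.021,.018),6.4)
shot('top','t4'); f=load('t4');crop('t4',295,150,435,290,4,'c4')
E
```

```text
t 7.35 tcp [ 0.4416 -0.1167  0.0182] q [-0.41  0.31  2.04  0.    0.79  1.04] F [ 0.4 -1.  -1.4] open 0.18620003324415438
axes x [ 0.001  0.002 -1.   ] y [0.993 0.118 0.001] z [ 0.118 -0.993 -0.002]
d [0.0003 0.1317 0.0011]
turn -179.64941207092193
turn 0.3505879290780456
```

View pics/c4.png

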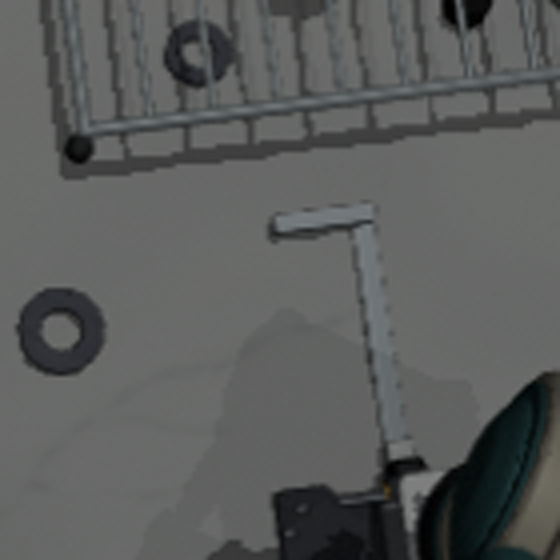

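>>> {"fn": "step_arm", "kwargs": {
  "series": [
    {"dx": 0,"dy": 0.01,"dz": 0.006,"turn": 0},
    {"dx": 0,"dy": 0.03,"dz": 0.012,"turn": 0},
    {"dx": 0,"dy": 0.05,"dz": 0.012,"turn": 0},
    {"dx": 0,"dy": 0.075,"dz": 0.012,"turn": 0},
    {"dx": 0,"dy": 0.1,"dz": 0.012,"turn": 0},
    {"dx": 0,"dy": 0.12,"dz": 0.012,"turn": 0},
    {"dx": 0,"dy": 0.132,"dz": 0.012,"turn": 0},
    {"dx": 0,"dy": 0.132,"dz": 0.012,"turn": 0}
  ]
}}

```text
clock: 8.4
tcp_pos: [0.5751, -0.1134, 0.0184]
tcp_rot: [0.529, 0.47, 0.529, -0.469]
ft_force: [-0.9, 0.4, -1.4]
opening: 0.187
```

```bash
python3 - <<'E'
from h import *
rel(rk(-.168,.068,.018),6.4)
shot('top','t5'); f=load('t5');crop('t5',295,120,435,240,5,'c5')
E
```

```text
t 8.4 tcp [ 0.5751 -0.1134  0.0184] q [-0.31  0.46  1.75  0.    0.92  1.14] F [-0.9  0.4 -1.4] open 0.18723087476308609
axes x [ 0.002  0.002 -1.   ] y [0.993 0.118 0.002] z [ 0.118 -0.993 -0.002]
d [ 0.0005 -0.0009 -0.0582]
turn -179.6200578986709
turn 0.37994210132910666
```

View pics/c5.png

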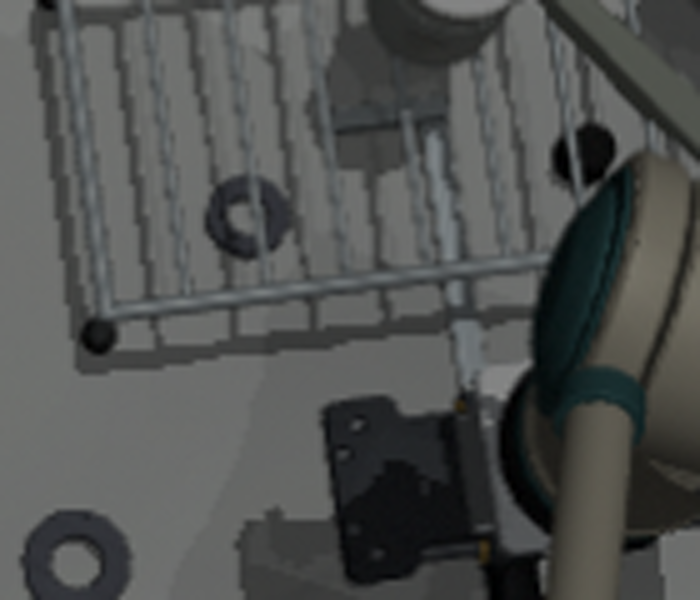

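The toe (335–440,~128 in the crop) is well behind the washer (250,217; top edge 175), and the stopper (583,155) is untouched. Next I move left 57 mm, then pull.

>>> {"fn": "step_arm", "kwargs": {
  "series": [
    {"dx": 0,"dy": 0,"dz": -0.006,"turn": 0},
    {"dx": 0,"dy": 0,"dz": -0.016,"turn": 0},
    {"dx": 0,"dy": 0,"dz": -0.026,"turn": 0},
    {"dx": 0,"dy": 0,"dz": -0.036,"turn": 0},
    {"dx": 0,"dy": 0,"dz": -0.046,"turn": 0},
    {"dx": 0,"dy": 0,"dz": -0.054,"turn": 0},
    {"dx": 0,"dy": 0,"dz": -0.058,"turn": 0},
    {"dx": 0,"dy": 0,"dz": -0.058,"turn": 0}
  ]
}}

```text
clock: 9.45
tcp_pos: [0.5671, -0.0554, 0.0184]
tcp_rot: [0.528, 0.47, 0.529, -0.469]
ft_force: [0.6, -0.4, -1.0]
opening: 0.185
```

```bash
python3 - <<'E'
from h import *
rel(rk(-.3,.068,.018),6.4)
shot('top','t6'); f=load('t6');crop('t6',295,120,435,240,5,'c6')
E
```

```text
t 9.45 tcp [ 0.5671 -0.0554  0.0184] q [-0.22  0.45  1.79  0.    0.91  1.23] F [ 0.6 -0.4 -1. ] open 0.18540598914188958
axes x [ 0.     0.002 -1.   ] y [0.993 0.118 0.   ] z [ 0.118 -0.993 -0.002]
d [ 0.0004 -0.1319 -0.0006]
turn -179.6080382454753
turn 0.3919617545246865
```

View pics/c6.png

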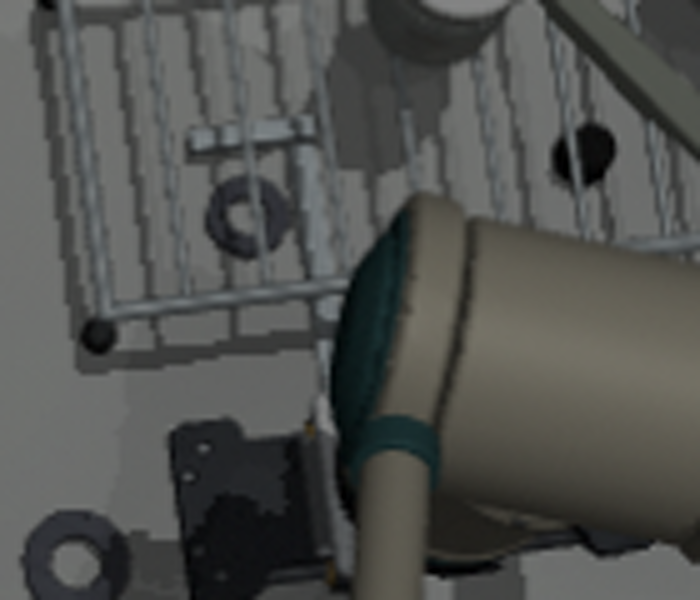

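The washer (250,217) now sits in the hook's corner, with the toe (190–315,137) behind it. Pulling now.

>>> {"fn": "step_arm", "kwargs": {
  "series": [
    {"dx": 0,"dy": -0.004,"dz": 0,"turn": 0},
    {"dx": 0,"dy": -0.01,"dz": 0,"turn": 0},
    {"dx": 0,"dy": -0.018,"dz": 0,"turn": 0},
    {"dx": 0,"dy": -0.027,"dz": 0,"turn": 0},
    {"dx": 0,"dy": -0.037,"dz": 0,"turn": 0},
    {"dx": 0,"dy": -0.047,"dz": 0,"turn": 0},
    {"dx": 0,"dy": -0.056,"dz": 0,"turn": 0},
    {"dx": 0,"dy": -0.064,"dz": 0,"turn": 0}
  ]
}}

```text
clock: 10.5
tcp_pos: [0.503, -0.0633, 0.0185]
tcp_rot: [0.528, 0.47, 0.529, -0.469]
ft_force: [-0.2, -0.2, -1.3]
opening: 0.188
```

```bash
python3 - <<'E'
from h import *
rel(rk(-.3,.068,.018),6.4)
shot('top','t7'); f=load('t7');crop('t7',295,120,435,240,5,'c7')
E
```

```text
t 10.5 tcp [ 0.503  -0.0633  0.0185] q [-0.26  0.37  1.93  0.    0.84  1.19] F [-0.2 -0.2 -1.3] open 0.18828180440359712
axes x [ 0.     0.002 -1.   ] y [0.993 0.118 0.001] z [ 0.118 -0.993 -0.002]
d [ 0.0004 -0.0673 -0.0009]
turn -179.62523011203552
turn 0.3747698879645043
```

View pics/c7.png

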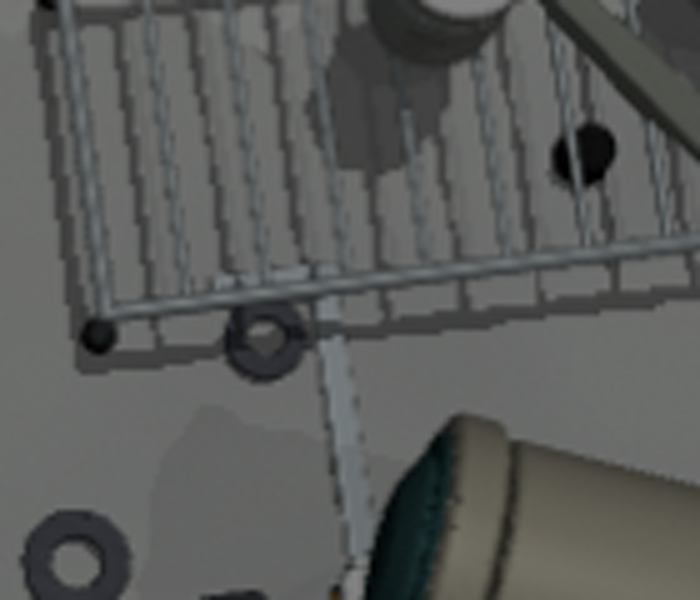

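The washer (265,340) is coming out with the toe. I continue the pull.

>>> {"fn": "step_arm", "kwargs": {
  "series": [
    {"dx": 0,"dy": -0.004,"dz": 0,"turn": 0},
    {"dx": 0,"dy": -0.012,"dz": 0,"turn": 0},
    {"dx": 0,"dy": -0.022,"dz": 0,"turn": 0},
    {"dx": 0,"dy": -0.032,"dz": 0,"turn": 0},
    {"dx": 0,"dy": -0.043,"dz": 0,"turn": 0},
    {"dx": 0,"dy": -0.054,"dz": 0,"turn": 0},
    {"dx": 0,"dy": -0.062,"dz": 0,"turn": 0},
    {"dx": 0,"dy": -0.066,"dz": 0,"turn": 0}
  ]
}}

```text
clock: 11.55
tcp_pos: [0.4354, -0.071, 0.0184]
tcp_rot: [0.528, 0.47, 0.53, -0.469]
ft_force: [0.3, 0.6, -1.4]
opening: 0.189
```

```bash
python3 - <<'E'
from h import *
rel(rk(-.3,.068,.0155),6.4)
shot('top','t8'); f=load('t8');crop('t8',295,140,435,260,5,'c8')
E
```

```text
t 11.55 tcp [ 0.4354 -0.071   0.0184] q [-0.32  0.29  2.07  0.    0.78  1.13] F [ 0.3  0.6 -1.4] open 0.18949860853609973
axes x [-0.002  0.002 -1.   ] y [ 0.993  0.118 -0.001] z [ 0.118 -0.993 -0.002]
d [ 0.0029  0.0007 -0.0005]
turn -179.63862490706885
turn 0.361375092931155
```

View pics/c8.png

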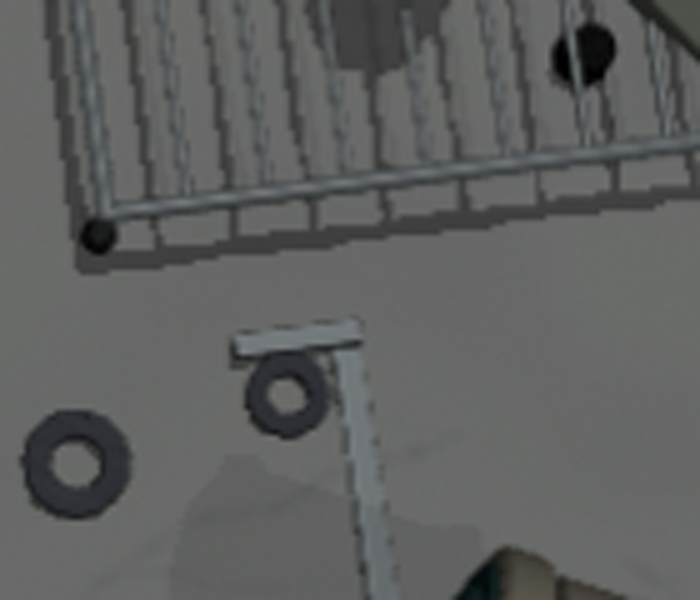

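The washer (287,393 in the crop) lies in the open in front of the rack. Next I lower 3 mm, release and retreat upwards.

>>> {"fn": "step_arm", "kwargs": {
  "series": [
    {"dx": 0.001,"dy": 0,"dz": 0,"turn": 0},
    {"dx": 0.002,"dy": 0,"dz": 0,"turn": 0},
    {"dx": 0.003,"dy": 0,"dz": 0,"turn": 0},
    {"dx": 0.003,"dy": 0,"dz": 0,"turn": 0},
    {"dx": 0.003,"dy": 0,"dz": 0,"turn": 0},
    {"dx": 0.003,"dy": 0,"dz": 0,"turn": 0},
    {"dx": 0.003,"dy": 0,"dz": 0,"turn": 0},
    {"dx": 0.003,"dy": 0,"dz": 0,"turn": 0}
  ]
}}

```text
clock: 12.6
tcp_pos: [0.4352, -0.0709, 0.0154]
tcp_rot: [0.528, 0.47, 0.53, -0.469]
ft_force: [1.4, -0.8, -0.3]
opening: 0.187
```

>>> {"fn": "step_arm", "kwargs": {
  "series": [
    {"dx": 0,"dy": 0,"dz": 0,"turn": 0},
    {"dx": 0,"dy": 0,"dz": 0,"turn": 0},
    {"dx": 0,"dy": 0,"dz": 0,"turn": 0},
    {"dx": 0,"dy": 0,"dz": 0,"turn": 0},
    {"dx": 0,"dy": 0,"dz": 0,"turn": 0},
    {"dx": 0,"dy": 0,"dz": 0,"turn": 0},
    {"dx": 0,"dy": 0,"dz": 0,"turn": 0},
    {"dx": 0,"dy": 0,"dz": 0,"turn": 0}
  ],
  "fingers": 80
}}

```text
clock: 13.6
tcp_pos: [0.4352, -0.0709, 0.0154]
tcp_rot: [0.528, 0.47, 0.53, -0.469]
ft_force: [0.2, 0.1, 0.1]
opening: 0.8
```

>>> {"fn": "step_arm", "kwargs": {
  "series": [
    {"dx": -0.01,"dy": 0,"dz": 0,"turn": 0},
    {"dx": -0.03,"dy": 0,"dz": 0,"turn": 0},
    {"dx": -0.06,"dy": 0,"dz": 0,"turn": 0},
    {"dx": -0.09,"dy": 0,"dz": 0,"turn": 0},
    {"dx": -0.12,"dy": 0,"dz": 0,"turn": 0},
    {"dx": -0.15,"dy": 0,"dz": 0,"turn": 0},
    {"dx": -0.16,"dy": 0,"dz": 0,"turn": 0},
    {"dx": -0.16,"dy": 0,"dz": 0,"turn": 0}
  ]
}}

```text
clock: 14.6
tcp_pos: [0.4356, -0.0713, 0.1758]
tcp_rot: [0.528, 0.47, 0.529, -0.469]
ft_force: [-0.6, 0.5, 0.1]
opening: 0.799
```

```bash
python3 - <<'E'
from h import *
rel(rk(-.3,.068,.0155),6.4)
shot('top','t9');shot('wrist','w9'); f=load('t9')
crop('t9',295,140,435,260,5,'c9')
E
```

```text
t 14.6 tcp [ 0.4356 -0.0713  0.1758] q [-0.32  0.1   1.84  0.    1.2   1.13] F [-0.6  0.5  0.1] open 0.7993023391022254
axes x [-0.001  0.002 -1.   ] y [ 0.993  0.118 -0.001] z [ 0.118 -0.993 -0.002]
d [ 0.1603  0.0007 -0.0006]
turn -179.63337544806626
turn 0.36662455193373944
```

View pics/c9.png

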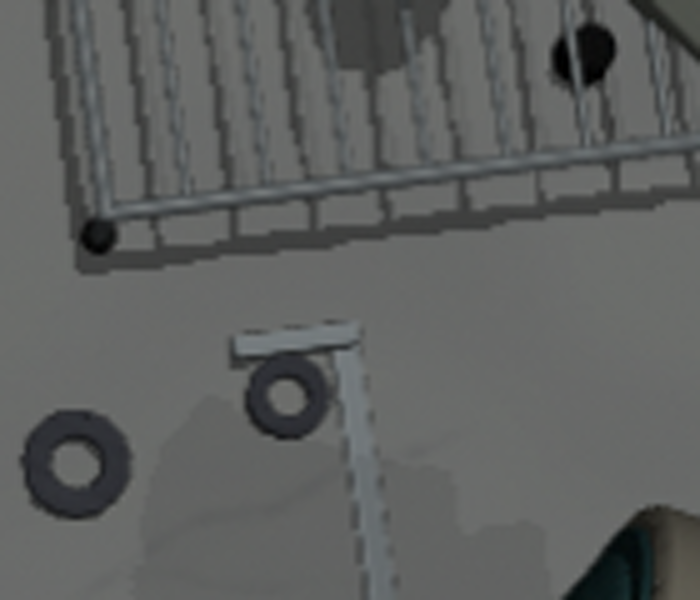

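View pics/w9.png

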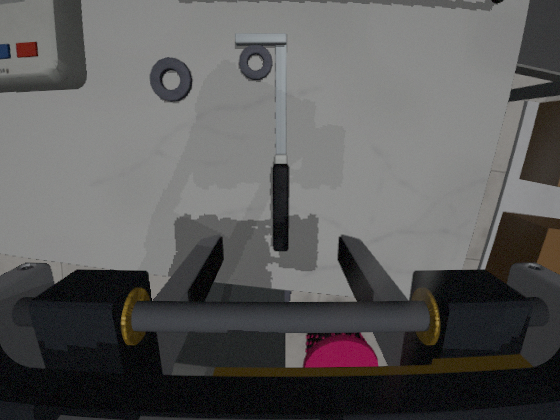

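```bash
python3 - <<'E'
from h import *
f=load('t9')
for n,u,v,z in(('washer',352.4,219,.008),('toe',295+295/5,140+340/5,.012),('stopper',411.75,151,.024)):
    p=atz(f,u,v,z)-C; print(n,'rack x,y',(p@ex).round(4),(p@ey).round(4), 'depthz',atd(f,u,v)[2].round(4))
w=load('w9')
for u,v in((262,41),(282,80),(281,130),(281,185),(281,235),(268,62)): print(atd(w,u,v).round(4))
print(workorder.close_job())
E
```

```text
washer rack x,y -0.1533 0.0957 depthz 0.0028
toe rack x,y -0.131 0.0896 depthz 0.0155
stopper rack x,y -0.0273 -0.0476 depthz 0.0242
[ 0.5986 -0.0324  0.0113]
[ 0.5641 -0.0575  0.0026]
[ 0.5111 -0.0627  0.0034]
[ 0.4533 -0.0696  0.0294]
[ 0.3968 -0.0763  0.03  ]
[ 0.5797 -0.0406  0.0073]
the job is handed in; nothing more can be done
None
```

The washer is out from under the rack and lies in the open on the worktop, and I have handed the job in. I gripped the hook by its handle, lifted it over the larger look-alike washer and slid it in under the rack front. I moved the toe in behind the smaller washer and pulled it straight out. I then laid the hook down, let go and raised the gripper clear, finishing about 15 s into the 40 s allowed.

My last checks, all from the camera images, agreed with the task and none failed:

| Item | Measured | Requirement |
|---|---|---|
| Washer centre (rack frame) | x = -0.153 m, y = +0.096 m, lying flat | x from -0.36 to -0.099 m, y within ±0.25 m |
| Hook toe (rack frame) | x = -0.131 m | in front of x = -0.08 m |
| Hook flatness | handle top 29–30 mm high, shank top about 3 mm, toe top about 11 mm | about 30, 4 and 12 mm when lying flat |
| Stopper (rack frame) | still at (-0.027, -0.048) m, no visible shift | within 20 mm of its start |

The fingers stayed more than 100 mm from the washer throughout.

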